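# Put the LED disc away in the push-latch case

## Task

Put the finished LED disc away: move it from the sloped easel and set it down, without dropping it, flat on the floor of the storage case with the block up, then leave the lid latched shut. The lid has a push-push latch and may stand open or be latched shut when you come: look first, press a shut lid down to release it, press an open one right down to latch it, and check each time what it did. Leave the reel, the screwdriver and the bottle where they are.

Things in the scene. Friction and masses are not known exactly. Their poses are not given: they have to be found in the camera images.
- disc_block (a point): Centre of the green block on the LED disc, a black round board of diameter 120, 8 thick. The block stands in the middle of the disc's upper face, 32 (x) by 60 (y) by 28 high (z): this point is 22 above the disc's underside. z is the disc's normal, out through the block. The disc (0.17 to 0.35 kg) starts leaning on the easel at 30 degrees, its x axis pointing up the slope
- disc: The LED disc as a whole (with its block); origin at the centre of its underside, same axes as disc_block
- easel: Fixed aluminium inspection easel, base 130 by 140, origin under its centre; its 150 by 150 plate slopes at 30 degrees, rising along its +x, the middle of its upper face 75 above the table. It faces away from the robot. Two orange pins (diameter 10, 11 high) near its low edge hold the disc
- case_floor (a point): Centre of the inner floor of the fixed blue storage case, 6 above the table; x towards the hinge, y along the hinge, z up. Clear floor 168 (x) by 174 (y); side and front walls reach 62 above the table. Outside 200 by 190; the front wall (-x side) is 26 thick and holds the latch
- lid_hinge (a point): Middle of the lid's hinge axis, 74 above the table and 90 beyond case_floor along +x, axes as for case_floor; the lid turns about its y axis
- lid (a joint): Lid's opening angle, rad: 0 latched shut (level), 1.65 standing open, -0.058 pressed to its stop. Spring-lifted: unlatched, it swings open in about 1.5 s. Push-push latch: shut, pressing the front edge 6 mm down (about 2 N) or to the stop, then letting go, releases it; open, swinging it down (1 to 4 N at the edge) until the edge is 8 to 10 mm below its shut height, then letting go, latches it
- lid_press (a point): Green spot in the middle of the white lid's front edge, on its outer face, where to press; 182 from the hinge axis. The lid is a plate 202 wide and 6 thick, its front edge 206 from the hinge axis; shut, its underside is level with the hinge axis. A loosed lid takes up to 2 s to settle. x points to the hinge, z out of the outer face
- reel: Bystander: grey metal reel, diameter 60, 70 high, standing; origin at its foot
- screwdriver: Bystander: screwdriver 170 long lying on the table; origin at the middle of its underside
- bottle: Bystander: clear bottle, diameter 64, 190 high, standing; origin at its foot
Not all that is in view belongs to the job. There is more than one size of the disc; the job needs the smallest.

How it is judged (in metres and radians):
On the way:
1. the disc lies flat on the case's floor, let go, block up (x of disc_block in the frame of case_floor between -0.06 and 0.06 m and y of disc_block in the frame of case_floor between -0.06 and 0.06 m and z of disc_block in the frame of case_floor between 0.01 and 0.032 m and angle between disc_block's own z axis and vertical below 0.12 rad and contact force between the fingers and disc below 0.3 N), for 0.2 s.
At the end, for the whole second after the job is handed in: The disc lies at rest on the case's floor, block up, within 0.12 rad of flat, its centre within 60 mm of the floor's centre along x and y, let go; the lid is latched shut by itself (within 0.02 rad of 0) (all of step 1 and value of joint lid between -0.02 and 0.02 rad and linear speed of disc below 0.02 m/s); the robot touches nothing.
It fails at once if the disc was dropped (in free flight faster than 0.7 m/s, a fall of 25 mm) (contact force between anything else and disc below 0.05 N and linear speed of disc above 0.7 m/s).
It fails at once if the reel was moved by more than 30 mm (distance of reel from where it was at the start of the episode above 0.03 m).
It fails at once if the screwdriver was moved by more than 30 mm (distance of screwdriver from where it was at the start of the episode above 0.03 m).
It fails at once if the bottle was moved by more than 30 mm (distance of bottle from where it was at the start of the episode above 0.03 m).
It also fails if it takes over 72 s, if anything falls off the work surface, if the arm or the gripper's body presses on something with over 40 N, if the wrist force passes 120 N, or if a joint passes its speed limit or range.

## Robot

A 7-joint arm with a two-finger parallel gripper is mounted at the origin on the work surface. World frame = base frame: x ahead of the robot, y to its left, z up, the work surface at z = 0. Lengths are in mm, angles in degrees, forces in N, time in s.
With the tool pointing down it reaches from about 425 to 950 mm from the base axis. Payload 4.7 kg.
Tool frame: the origin (TCP) lies midway between the tips of the shut fingers; the grasp point (between the pads) lies 19 mm behind it; z points along the fingers, y is the line along which they close (so a half turn about z gives the same grasp; the last joint's range is limited). The gripper opens to 85 mm and grips with 20 to 120 N. Pads are 22 mm wide; open, the fingers measure 114 mm over their backs; the gripper's body (76 mm by 85 mm) begins 54 mm behind the grasp point. The pads swing forward as they close: fully open they stand 13 mm farther back than shut.
Start: joints at [-1.656, 26.849, -2.785, 87.806, 1.381, 65.374, -4.715], TCP at [675.017, 0.046, 231.335] pointing down, gripper open.
Joint ranges: [-148.3, 148.3], [-19.14, 114.17], [-79.39, 73.82], [5.75, 140.21], [-59.74, 239.74], [12.07, 113.84], [-152.46, 152.46]. Speed limits (degrees/s): [147.25, 147.25, 180, 180, 180, 180, 180].

## Interface

Orientations are given as a 3x3 rotation matrix whose columns are the frame's x, y, z axes.
In Python, from bench import sensors, eyes, ticket gives the robot as it stands.
- The arm moves only by the tool drive_tool, never from a script. Its argument "plan" is a list of rows, each a list of 7 numbers: the shift along the world's x, y, z in m, then the turn, a rotation vector about the world's x, y, z in rad, then the gripper's target within -1 to 1 (fully open at 1, half-way at 0, shut at -1). A call has exactly 8 rows; each row shifts and turns the commanded pose from where the row before left it; what a row does not reach is not made up. A row lasts 1/12 s, in which the tool goes at most 41.7 mm and 7.16 degrees, less where a joint would pass 70% of its speed; a pose out of reach is approached as far as the arm can. A call is refused whole if a number of a shift passes 0.0417 or a number of a turn 0.125, either way. A call with a gripper value outside its range is refused whole. The fingers move at their own pace and stop on an object; "newtons" is the grip in N (left out, the last holds). Time passes only in rows, so rows that do not move let the fingers close, or fill a call up. It gives the time, the measured TCP pose, the force, the opening and the grip force at its end, in the units of the state.
- sensors.sense(): the state, without advancing time (a new reading comes with each control period).
- eyes.snapshot(name): name is "scene" or "side" or "wrist"; returns a dict with "frame" (420x560x3 uint8, blue, green, red), "fx", "fy", "cx", "cy" (pixels), "R" (3x3) and "t" (3): a world point X has camera coordinates R X + t. Camera axes: x right, y down, z forward; pixel columns grow to the right and rows downward; lengths in mm; the calibration is good to about 2 mm. A picture is of the moment at which its call begins. There is no depth.
- ticket.close_job(): hands the job in; it is judged then, once.
The state is a dict: "t": time; "joints": joint angles; "joint_vel": joint speeds; "joint_torque": joint torques, N m; "position": TCP position; "tool_rot": TCP orientation; "wrist_force": force on the tool from outside, world axes, zero at the start; "torque": the same for the moment, N m; "finger_gap": finger opening in mm; "grip_force": force on a finger pad.
Only numpy, scipy, OpenCV 4.12 (cv2) and the standard library are available. Lean on these libraries where they do the work, as an engineer would, in place of code of your own. Each camera call takes 0.05 s, during which the arm holds its last target. There are 200 camera calls.

## Working session

There is one attempt and no reset: what is moved stays moved. The work goes in short steps, Python scripts to look and compute and a tool call to move; the robot and the scene stay as the last step left them, time stands still between calls to the robot, and variables do not carry over. Pictures are saved under pics/ and viewed, at most 10 in all, crops included, and the job is handed in when it is done.

Besides the shell and the picture viewer there is one more tool, called after "Emit:" as name(argument=value, ...), one argument or row to a line, values as JSON. drive_tool: Moves the arm, as the interface text tells. Its arguments: {"type":"object","properties":{"plan":{"type":"array"},"newtons":{"type":"number"}},"required":["plan"]}

```bash
ls; mkdir -p pics; cat > h.py <<'E'
import numpy as np, cv2
from bench import sensors, eyes, ticket
def snap(n,f):
    s=eyes.snapshot(n); cv2.imwrite('pics/'+f+'.png',s['frame']); np.savez('pics/'+f+'.npz',**s); return s
def ray(s,u,v):
    R=np.array(s['R']);t=np.array(s['t']);d=R.T@np.array([(u-s['cx'])/s['fx'],(v-s['cy'])/s['fy'],1]);return -R.T@t,d
def onz(s,u,v,z):
    o,d=ray(s,u,v);return o+d*(z-o[2])/d[2]
def tri(s1,p1,s2,p2):
    A=[];b=[]
    for s,p in((s1,p1),(s2,p2)):
        o,d=ray(s,*p);d=d/np.linalg.norm(d);P=np.eye(3)-np.outer(d,d);A.append(P);b.append(P@o)
    return np.linalg.lstsq(np.vstack(A),np.hstack(b),rcond=None)[0]
def proj(s,X):
    c=np.array(s['R'])@X+np.array(s['t']);return s['fx']*c[0]/c[2]+s['cx'],s['fy']*c[1]/c[2]+s['cy']
E
python3 - <<'E'
from h import *
a=snap('scene','a1');b=snap('side','b1');c=snap('wrist','c1')
for s in(a,b,c):print(np.round(s['R'],2).tolist(),np.round(-np.array(s['R']).T@s['t']),s['fx'])
cv2.imwrite('pics/m1.png',cv2.resize(a['frame'],(800,600)))
cv2.imwrite('pics/m2.png',cv2.resize(b['frame'],(800,600)))
print(sensors.sense())
E
```

```text
pics
[[-0.73, 0.68, -0.01], [0.58, 0.61, -0.54], [-0.36, -0.4, -0.84]] [883. 375. 874.] 477.4295653767637
[[-1.0, -0.04, 0.01], [-0.04, 0.76, -0.65], [0.01, -0.65, -0.76]] [527. 461. 645.] 428.25160587032786
[[1.0, -0.0, -0.0], [0.0, -0.96, 0.29], [-0.0, -0.29, -0.96]] [674.  72. 373.] 342.67851276984516
{'t': 0.15, 'joints': array([-1.65606053, 26.88806619, -2.783714  , 87.85773091,  1.38030947,
       65.37411175, -4.71766896]), 'joint_vel': array([-0.00784701, -0.06274063, -0.0385228 , -0.23522424,  0.01457711,
        0.00483567, -0.00383443]), 'joint_torque': array([ 3.33697863e-04, -5.10767841e+01, -4.67274967e-02, -2.37979531e+01,
        1.07760131e-02,  5.44104041e-03, -2.80327527e-05]), 'position': array([6.74561346e+02, 1.74724462e-02, 2.30488271e+02]), 'tool_rot': array([[ 2.24613595e-05,  9.99998864e-01, -1.50726238e-03],
       [ 9.99999999e-01, -2.25258355e-05, -4.27599562e-05],
       [-4.27938600e-05, -1.50726142e-03, -9.99998863e-01]]), 'wrist_force': array([-0.86753451, -0.60204331,  0.26132327]), 'torque': array([0.0122845 , 0.01694906, 0.03240497]), 'grip_force': 0.0, 'finger_gap': 85.0667339985193}
```

View pics/m1.png

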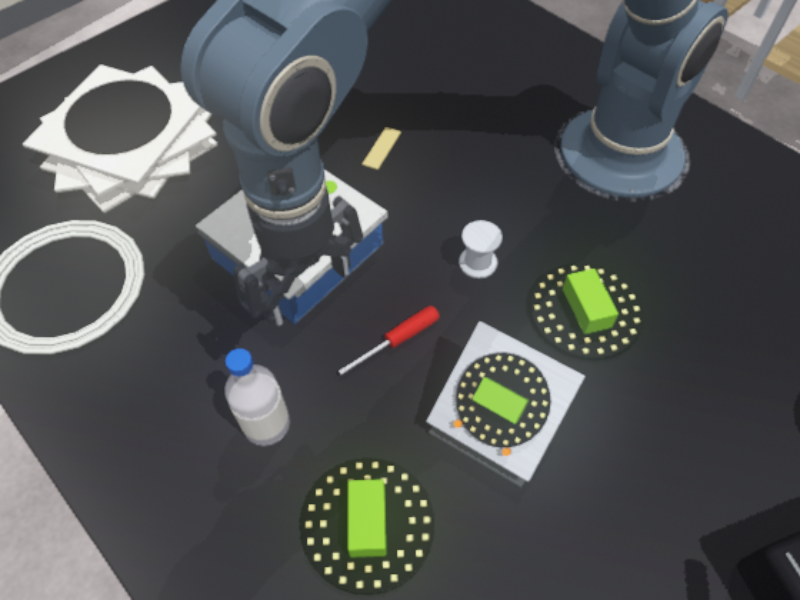

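View pics/m2.png

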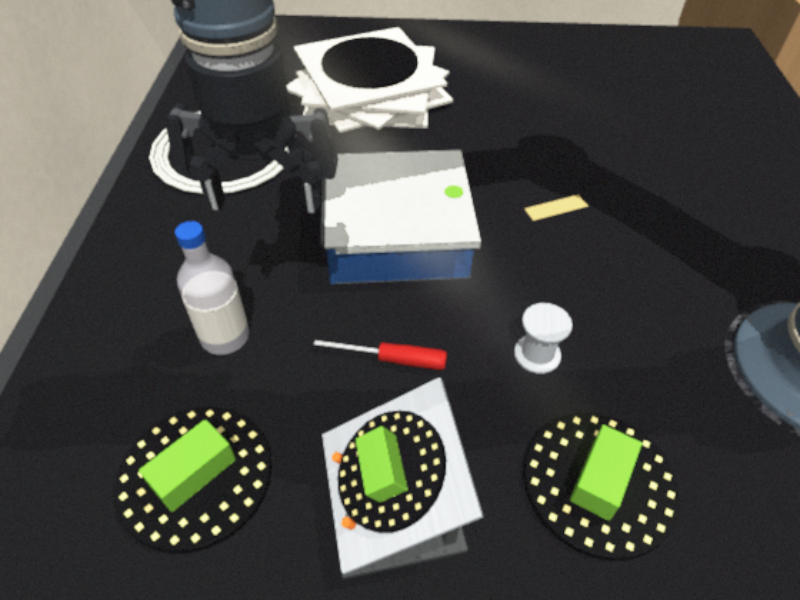

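The lid is shut (white, green spot at (454,191) in the side picture, facing the robot). The small disc is on the easel, with its block at (500,400) in the scene picture and (381,464) in the side picture. Bottle, reel and screwdriver lie between the easel and the case.

```bash
python3 - <<'E'
from h import *
S={k:dict(np.load('pics/%s.npz'%k)) for k in('a1','b1')}
def mask(s,lo,hi):return cv2.inRange(cv2.cvtColor(s['frame'],cv2.COLOR_BGR2HSV),lo,hi)
def cs(s,lo,hi,mn=15):
    n,l,st,c=cv2.connectedComponentsWithStats(mask(s,lo,hi));return [(st[i,4],c[i].round(1).tolist(),i,l) for i in range(1,n) if st[i,4]>mn]
for k,s in S.items():
    print(k,'green',[x[:2] for x in cs(s,(35,100,60),(60,255,255))]); print(' orange',[x[:2] for x in cs(s,(5,150,120),(18,255,255),5)])
    for x in cs(s,(35,100,60),(60,255,255)):
        c=x[1]; e=(350,280) if k=='a1' else (267,325)
        if np.hypot(c[0]-e[0],c[1]-e[1])<20:
            m=(x[3]==x[2]); v=s['frame'][...,1][m]; print('V pct',np.percentile(v,[5,20,40,60,80,95]))
            th,t=cv2.threshold(v.reshape(-1,1).copy(),0,255,cv2.THRESH_OTSU);print(th)
            top=(m&(s['frame'][...,1]>th)).astype(np.uint8)
            for mm in(top,m.astype(np.uint8)):
                cc=max(cv2.findContours(mm,0,1)[0],key=cv2.contourArea)
                print(cv2.contourArea(cc),cv2.minAreaRect(cc),cv2.approxPolyDP(cc,2.5,True)[:,0].tolist())
    # bright grey: lid/easel
    for x in cs(s,(0,0,110),(179,50,255),800):
        cc=max(cv2.findContours((x[3]==x[2]).astype(np.uint8),0,1)[0],key=cv2.contourArea)
        print(' grey',x[:2],cv2.approxPolyDP(cv2.convexHull(cc),3,True)[:,0].tolist())
# crops
a=S['a1']['frame'][210:345,280:420];b=S['b1']['frame'][255:410,210:345]
im=np.hstack([cv2.resize(a,(400,386),interpolation=2),cv2.resize(b,(336,386),interpolation=2)]);cv2.imwrite('pics/m3.png',im)
E
```

```text
a1 green [(np.int32(51), [231.2, 130.3]), (np.int32(1199), [412.7, 210.5]), (np.int32(704), [349.7, 279.6]), (np.int32(1502), [256.2, 362.7])]
 orange [(np.int32(22), [320.3, 296.0]), (np.int32(20), [354.1, 315.6])]
V pct [139. 204. 213. 213. 214. 214.]
177.0
574.0 ((349.4620666503906, 279.413330078125), (34.519710540771484, 17.979015350341797), 29.47588539123535) [[339, 264], [331, 279], [360, 295], [368, 280]]
657.0 ((349.6037902832031, 279.6132507324219), (36.22896194458008, 19.71710205078125), 29.05460548400879) [[338, 264], [331, 280], [360, 296], [369, 280]]
 grey (np.int32(2609), [45.2, 22.0]) [[116, 0], [0, 57], [0, 28], [58, 0]]
 grey (np.int32(915), [408.8, 9.0]) [[435, 0], [422, 27], [372, 0]]
 grey (np.int32(4802), [527.5, 48.5]) [[525, 0], [559, 0], [559, 106], [474, 58], [477, 44], [491, 21]]
 grey (np.int32(896), [204.5, 67.4]) [[223, 39], [234, 53], [230, 80], [214, 100], [193, 104], [182, 90], [185, 66], [202, 44]]
 grey (np.int32(5908), [86.7, 100.9]) [[107, 46], [128, 57], [147, 79], [151, 101], [108, 138], [72, 148], [39, 134], [16, 102], [28, 82], [69, 45]]
 grey
[... 1385 characters left out ...]
grey (np.int32(4145), [346.9, 6.9]) [[479, 0], [474, 17], [193, 10], [191, 2]]
 grey (np.int32(4307), [258.4, 61.7]) [[314, 50], [316, 71], [298, 89], [237, 92], [204, 82], [200, 59], [207, 31], [279, 19], [303, 32]]
 grey (np.int32(7009), [279.1, 142.1]) [[322, 105], [335, 173], [235, 177], [227, 172], [228, 125], [237, 107]]
 grey (np.int32(2507), [148.0, 210.5]) [[128, 174], [143, 171], [160, 186], [171, 222], [171, 238], [162, 246], [147, 246], [135, 229], [124, 199]]
 grey (np.int32(1434), [379.7, 235.8]) [[385, 212], [397, 219], [400, 230], [390, 256], [375, 261], [363, 254], [360, 242], [367, 217]]
 grey (np.int32(4906), [283.5, 337.2]) [[308, 264], [337, 362], [240, 401], [225, 304]]
```

View pics/m3.png

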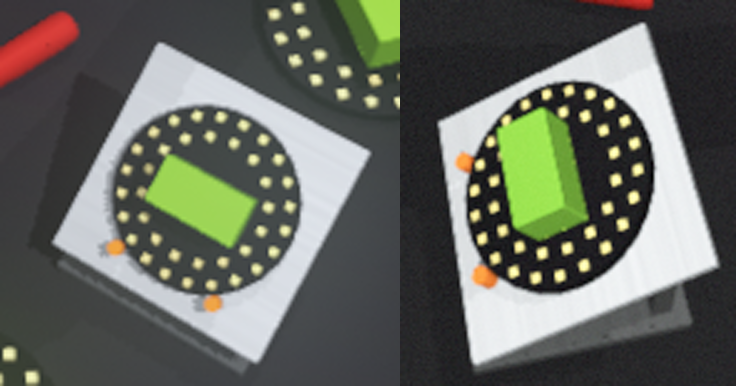

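```bash
python3 - <<'E'
from h import *
a,b=[dict(np.load('pics/%s.npz'%k)) for k in('a1','b1')]
P=[tri(a,p,b,q) for p,q in(((298,294),(225,304)),((370,336),(240,401)),((409,263),(337,362)),((335,225),(308,264)))]
print('plate',np.round(P).tolist())
def fr(P):
    x=(P[2]+P[3]-P[0]-P[1]);y=(P[3]+P[0]-P[1]-P[2])
    x=x/np.linalg.norm(x);z=np.cross(x,y);z/=np.linalg.norm(z);return np.mean(P,0),x,np.cross(z,x),z
for v in fr(P):print(np.round(v,3))
B=[tri(a,p,b,q) for p,q in(((331,279),(250,307)),((360,295),(256,345)),((368,280),(275,338)),((339,264),(267,299)))]
print('block top',np.round(B).tolist())
for v in fr(B):print(np.round(v,3))
print('pins',tri(a,(320,296),b,(236,320)),tri(a,(354,316),b,(244,366)))
print('spot',tri(a,(231.2,130.3),b,(317.2,133.6)),onz(a,231.2,130.3,80),onz(b,317.2,133.6,80))
print('lid side',[onz(b,u,v,80).round().tolist() for u,v in((322,105),(334,168),(229,111),(228,172),(237,107))],[onz(a,u,v,80).round().tolist() for u,v in((271,150),(137,158),(236,118))])
print('reel',onz(b,379.7,223,70).round(),'driver',onz(b,221*.1+199,240,8).round(),onz(b,312,250,10).round(),'bottle',onz(b,133,164,190).round(),onz(a,167,253,190).round())
E
```

```text
plate [[619.0, 136.0, 35.0], [581.0, 281.0, 34.0], [456.0, 250.0, 106.0], [493.0, 104.0, 106.0]]
[537.325 192.547  70.163]
[-0.85  -0.215  0.481]
[ 0.248 -0.969  0.004]
[0.465 0.122 0.877]
block top [[575.0, 172.0, 94.0], [562.0, 228.0, 98.0], [536.0, 222.0, 110.0], [550.0, 167.0, 111.0]]
[555.619 197.311 103.31 ]
[-0.845 -0.19   0.499]
[ 0.213 -0.977 -0.011]
[0.49  0.098 0.867]
pins [597.19328685 170.66507301  50.84595023] [579.25097056 238.47415496  47.97705086]
spot [ 470.68081828 -227.81282766   85.50349662] [ 467.71582727 -232.12231836   80.        ] [ 470.19176011 -234.45122438   80.        ]
lid side [[458.0, -333.0, 80.0], [440.0, -134.0, 80.0], [659.0, -301.0, 80.0], [640.0, -114.0, 80.0], [644.0, -316.0, 80.0]] [[442.0, -129.0, 80.0], [665.0, -311.0, 80.0], [436.0, -253.0, 80.0]]
reel [366. -11.  70.] driver [646.  -8.   8.] [479.   8.  10.] bottle [765. -12. 190.] [772. -17. 190.]
```

Emit:
drive_tool(
  plan=[
    [-0.0257,-0.029,-0.014,0,0,0,-1],
    [-0.0257,-0.029,-0.014,0,0,0,-1],
    [-0.0257,-0.029,-0.014,0,0,0,-1],
    [-0.0257,-0.029,-0.014,0,0,0,-1],
    [-0.0257,-0.029,-0.014,0,0,0,-1],
    [-0.0257,-0.029,-0.014,0,0,0,-1],
    [-0.0257,-0.029,-0.014,0,0,0,-1],
    [-0.0257,-0.029,-0.014,0,0,0,-1],
  ],
  newtons=40,
)

```text
t: 0.82
position: [467.8, -233.0, 118.8]
tool_rot: [[-0.0, 1.0, 0.0], [1.0, 0.0, -0.0], [-0.0, 0.0, -1.0]]
wrist_force: [1.3, -2.0, -0.7]
finger_gap: -0.1
grip_force: 0.0
```

Emit:
drive_tool(
  plan=[
    [0,0,-0.02,0,0,0,-1],
    [0,0,-0.012,0,0,0,-1],
    [0,0,-0.006,0,0,0,-1],
    [0,0,-0.004,0,0,0,-1],
    [0,0,-0.003,0,0,0,-1],
    [0,0,-0.002,0,0,0,-1],
    [0,0,-0.001,0,0,0,-1],
    [0,0,0,0,0,0,-1],
  ],
)

```text
t: 1.48
position: [469.9, -231.7, 71.6]
tool_rot: [[-0.001, 1.0, 0.001], [1.0, 0.001, -0.0], [-0.0, 0.001, -1.0]]
wrist_force: [-1.0, 0.0, 2.0]
finger_gap: 0.1
grip_force: 0.8
```

Emit:
drive_tool(
  plan=[
    [0,0,0.03,0,0,0,1],
    [-0.02,0.02,0.03,0,0,0,1],
    [-0.005,0.04,0.01,0,0,0,1],
    [0,0.04,0.01,0,0,0,1],
    [0,0.04,0.01,0,0,0,1],
    [0.01,0.04,0,0,0,0,1],
    [0.01,0.04,0,0,0,0,1],
    [0.01,0.04,0,0,0,0,1],
  ],
)

```text
t: 2.15
position: [475.1, 30.4, 162.5]
tool_rot: [[-0.0, 1.0, 0.003], [1.0, 0.0, 0.0], [0.0, 0.003, -1.0]]
wrist_force: [2.1, -0.7, -0.2]
finger_gap: 85.2
grip_force: 0.0
```

Emit:
drive_tool(
  plan=[
    [0.0145,0.022,0.005,0,0,0.118,1],
    [0.0145,0.022,0.005,0,0,0.118,1],
    [0.0145,0.022,0.003,-0.0244,0.1018,0,1],
    [0.0145,0.022,0.003,-0.0244,0.1018,0,1],
    [0.0145,0.022,0.002,-0.0244,0.1018,0,1],
    [0.0145,0.022,0,-0.0244,0.1018,0,1],
    [0.0145,0.022,0,-0.0244,0.1018,0,1],
    [0.0135,0.021,0,0,0,0,1],
  ],
)

```text
t: 2.82
position: [591.4, 204.7, 175.4]
tool_rot: [[-0.233, 0.839, -0.491], [0.972, 0.202, -0.118], [0.0, -0.505, -0.863]]
wrist_force: [0.0, -0.2, -1.2]
finger_gap: 85.2
grip_force: 0.0
```

```bash
python3 - <<'E'
from h import *
a=snap('scene','a2');b=snap('side','b2');c=snap('wrist','c2')
cv2.imwrite('pics/m4.png',np.hstack([cv2.resize(s['frame'],(400,300)) for s in(b,c)]))
s=sensors.sense();print(s['position'],s['tool_rot'].round(3).tolist(),s['joints'].round(1))
E
```

```text
[589.60569115 205.79118403 177.87639766] [[-0.237, 0.841, -0.486], [0.972, 0.206, -0.117], [0.002, -0.5, -0.866]] [-14.8  41.2 -11.   76.2   1.5  92.6 -11.6]
```

View pics/m4.png

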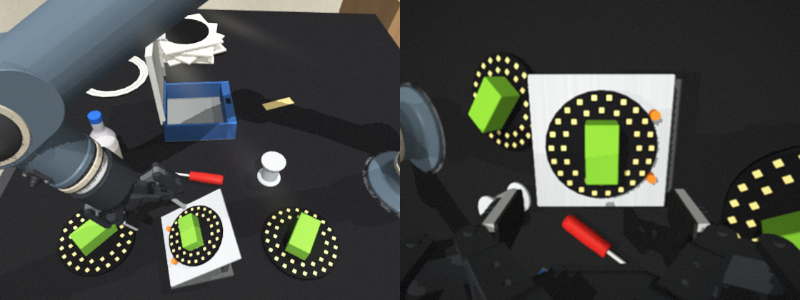

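The lid stands open and the wrist picture shows the block (at about (600,150)) square between the fingers. I'll refine the block with the wrist camera, and the case with the side camera.

```bash
python3 - <<'E'
from h import *
c=dict(np.load('pics/c2.npz'));b=dict(np.load('pics/b2.npz'))
f=c['frame'];m=cv2.inRange(cv2.cvtColor(f,cv2.COLOR_BGR2HSV),(35,100,60),(60,255,255));n,l,st,ce=cv2.connectedComponentsWithStats(m)
for i in range(1,n):
    if st[i,4]>300 and abs(ce[i][0]-281)<40:
        g=f[...,1][l==i];th,_=cv2.threshold(g.reshape(-1,1).copy(),0,255,cv2.THRESH_OTSU);print(ce[i],st[i],th,np.percentile(g,[5,30,60,95]))
        for t in((l==i)&(f[...,1]>th),l==i):
            cc=max(cv2.findContours(t.astype(np.uint8),0,1)[0],key=cv2.contourArea);q=cv2.approxPolyDP(cc,3,True)[:,0];print(q.tolist())
            N=np.array([.486,.117,.866]);p0=np.array([555.5,197.,104.])
            P=[]
            for u,v in cv2.boxPoints(cv2.minAreaRect(cc)):
                o,d=ray(c,u,v);P.append(o+d*(N@(p0-o))/(N@d))
            P=np.array(P);print(P.round(1).tolist(),P.mean(0).round(1),np.linalg.norm(P-np.roll(P,1,0),axis=1).round(1))
m=cv2.inRange(cv2.cvtColor(b['frame'],cv2.COLOR_BGR2HSV),(100,90,40),(125,255,255));n,l,st,ce=cv2.connectedComponentsWithStats(m)
i=1+np.argmax(st[1:,4]);cc=max(cv2.findContours((l==i).astype(np.uint8),0,1)[0],key=cv2.contourArea)
q=cv2.approxPolyDP(cv2.convexHull(cc),3,True)[:,0];print(q.tolist(),[onz(b,u,v,62).round().tolist() for u,v in q],[onz(b,u,v,0).round().tolist() for u,v in q])
E
```

```text
[282.25869661 212.80669309] [ 258  167   50   93 4542] 174.0 [109. 223. 230. 235.]
[[260, 175], [261, 257], [303, 257], [305, 175]]
[[535.4, 222.8, 111.8], [561.1, 229.2, 96.5], [576.6, 171.8, 95.6], [549.0, 165.0, 112.0]] [555.5 197.2 104. ] [59.5 30.5 59.5 32.8]
[[262, 167], [258, 173], [259, 257], [303, 259], [307, 175], [301, 167]]
[[533.6, 227.9, 112.1], [560.8, 234.7, 95.9], [578.2, 170.6, 94.8], [548.7, 163.3, 112.3]] [555.3 199.1 103.8] [66.4 32.3 66.4 35. ]
[[320, 114], [331, 167], [327, 193], [231, 198], [230, 113]] [[461.0, -325.0, 62.0], [443.0, -156.0, 62.0], [453.0, -85.0, 62.0], [630.0, -65.0, 62.0], [661.0, -318.0, 62.0]] [[454.0, -408.0, 0.0], [434.0, -221.0, 0.0], [446.0, -143.0, 0.0], [641.0, -120.0, 0.0], [675.0, -401.0, 0.0]]
```

Emit:
drive_tool(
  plan=[
    [0.0056,0.001,-0.0032,0,0,0,1],
    [-0.0097,-0.0023,-0.0173,0,0,0,1],
    [-0.0097,-0.0023,-0.0173,0,0,0,1],
    [-0.0097,-0.0023,-0.0173,0,0,0,1],
    [-0.0097,-0.0023,-0.0173,0,0,0,1],
    [-0.0073,-0.0018,-0.013,0,0,0,1],
    [-0.0056,-0.0014,-0.01,0,0,0,1],
    [0,0,0,0,0,0,1],
  ],
)

```text
t: 3.63
position: [541.5, 189.7, 83.1]
tool_rot: [[-0.233, 0.841, -0.489], [0.973, 0.201, -0.118], [-0.001, -0.503, -0.865]]
wrist_force: [-0.9, -0.1, -0.4]
finger_gap: 85.8
grip_force: 0.0
```

Emit:
drive_tool(
  plan=[
    [0,0,0,0,0,0,0.3],
    [0,0,0,0,0,0,0],
    [0,0,0,0,0,0,-0.3],
    [0,0,0,0,0,0,-1],
    [0,0,0,0,0,0,-1],
    [0,0,0,0,0,0,-1],
    [0,0,0,0,0,0,-1],
    [0,0,0,0,0,0,-1],
  ],
  newtons=60,
)

```text
t: 4.3
position: [544.7, 192.0, 84.6]
tool_rot: [[-0.233, 0.844, -0.483], [0.972, 0.203, -0.115], [0.001, -0.497, -0.868]]
wrist_force: [4.8, 0.8, 4.0]
finger_gap: 30.9
grip_force: 61.5
```

Emit:
drive_tool(
  plan=[
    [0.002,0.0005,0.0035,0,0,0,-1],
    [0.004,0.001,0.007,0,0,0,-1],
    [0.005,0.0012,0.0087,0,0,0,-1],
    [0.005,0.0012,0.0087,0,0,0,-1],
    [0.005,0.0012,0.0087,0,0,0,-1],
    [0.005,0.0012,0.0087,0,0,0,-1],
    [0.005,0,0.015,0,0,0,-1],
    [0.005,0,0.015,0,0,0,-1],
  ],
)

```text
t: 4.97
position: [579.6, 198.1, 160.1]
tool_rot: [[-0.234, 0.842, -0.487], [0.972, 0.203, -0.117], [0.0, -0.5, -0.866]]
wrist_force: [1.2, -0.2, -1.5]
finger_gap: 30.8
grip_force: 60.7
```

```bash
python3 - <<'E'
from h import *
b=snap('side','b3');c=snap('wrist','c3')
cv2.imwrite('pics/m5.png',np.hstack([cv2.resize(s['frame'],(400,300)) for s in(b,c)]))
s=sensors.sense();print(s['position'],s['wrist_force'],s['torque'],s['finger_gap'],s['grip_force'])
E
```

```text
[581.6182865  198.51632437 162.00031745] [-0.0838078   0.58388552 -1.49420829] [ 0.18503059 -0.78831621 -0.01653639] 30.924735027885667 60.80321431159973
```

View pics/m5.png

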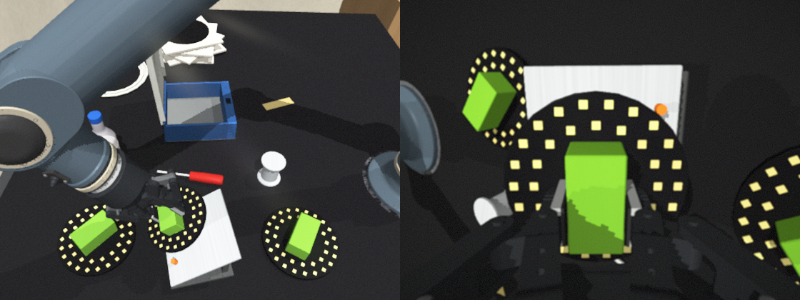

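Emit:
drive_tool(
  plan=[
    [0,-0.005,0.01,0,0,0,-1],
    [0,-0.012,0.01,0.0244,-0.1018,0,-1],
    [0,-0.02,0.01,0.0244,-0.1018,0,-1],
    [0,-0.025,0.006,0.0244,-0.1018,0,-1],
    [0,-0.028,0.004,0.0244,-0.1018,0,-1],
    [0,-0.03,0,0.0244,-0.1018,0,-1],
    [0,-0.03,0,0,0,-0.07,-1],
    [0,-0.03,0,0,0,-0.07,-1],
  ],
)

```text
t: 5.73
position: [576.2, 15.8, 199.5]
tool_rot: [[-0.092, 0.996, -0.002], [0.996, 0.092, -0.001], [-0.0, -0.002, -1.0]]
wrist_force: [0.8, 0.4, -1.9]
finger_gap: 30.7
grip_force: 60.9
```

Emit:
drive_tool(
  plan=[
    [-0.004,-0.03,0,0,0,0,-1],
    [-0.004,-0.032,0,0,0,0,-1],
    [-0.004,-0.032,0,0,0,0,-1],
    [-0.004,-0.032,0,0,0,0,-1],
    [-0.004,-0.032,0,0,0,0,-1],
    [-0.004,-0.032,0,0,0,0,-1],
    [-0.004,-0.025,0,0,0,0,-1],
    [-0.002,-0.015,0,0,0,0,-1],
  ],
)

```text
t: 6.4
position: [546.6, -216.2, 198.7]
tool_rot: [[-0.091, 0.996, -0.003], [0.996, 0.091, -0.001], [-0.001, -0.003, -1.0]]
wrist_force: [-0.4, -0.8, -2.2]
finger_gap: 31.0
grip_force: 60.9
```

```bash
python3 - <<'E'
from h import *
a=snap('scene','a4');b=snap('side','b4');c=snap('wrist','c4')
cv2.imwrite('pics/m6.png',np.vstack([np.hstack([cv2.resize(s['frame'],(400,300)) for s in(b,c)]),np.hstack([cv2.resize(a['frame'],(400,300))]*2)]))
s=sensors.sense();print(s['position'],s['tool_rot'].round(3).tolist(),s['finger_gap'],s['grip_force'])
m=cv2.inRange(cv2.cvtColor(b['frame'],cv2.COLOR_BGR2HSV),(100,90,40),(125,255,255))
E
```

```text
[ 547.70244868 -213.36495705  198.7200329 ] [[-0.092, 0.996, -0.002], [0.996, 0.092, 0.001], [0.001, -0.002, -1.0]] 31.1481127056811 60.903722047805786
```

View pics/m6.png

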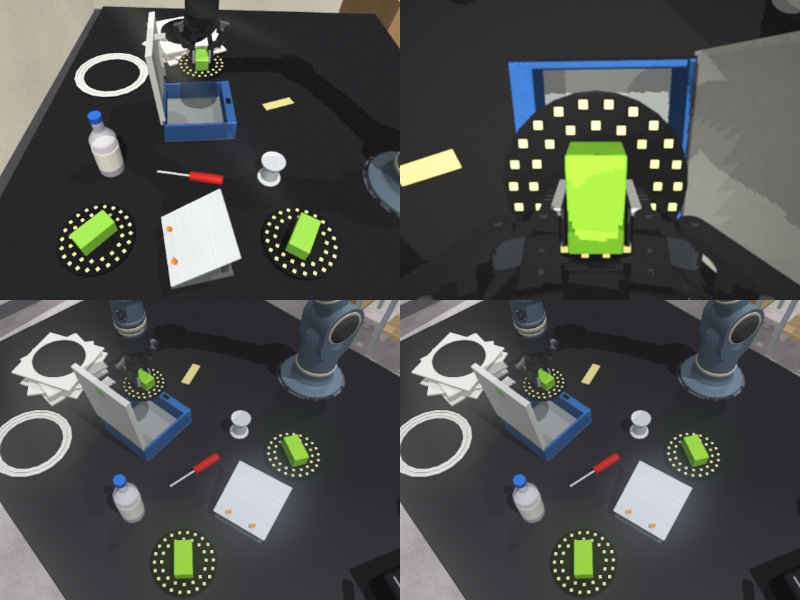

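The disc hangs level over the open case, clear of the lid. One check of the case's position from the unobstructed views.

```bash
python3 - <<'E'
from h import *
S=[dict(np.load('pics/%s.npz'%k)) for k in('a4','b4')]
out=[]
for s in S:
    m=cv2.inRange(cv2.cvtColor(s['frame'],cv2.COLOR_BGR2HSV),(100,130,30),(125,255,255));n,l,st,ce=cv2.connectedComponentsWithStats(m)
    i=1+np.argmax(st[1:,4]);cc=max(cv2.findContours((l==i).astype(np.uint8),0,1)[0],key=cv2.contourArea)
    q=cv2.approxPolyDP(cv2.convexHull(cc),3,True)[:,0];print(q.tolist());print([onz(s,u,v,62).round().tolist()[:2] for u,v in q],[onz(s,u,v,0).round().tolist()[:2] for u,v in q])
y=np.deg2rad(5.3);x=np.array([np.cos(y),np.sin(y)]);yy=np.array([-x[1],x[0]])
for s in S:
  for cx,cy in((562,-226),):
    print([(np.round(proj(s,np.array([*(np.array([cx,cy])+p*x+q*yy),z]))).tolist()) for p,q,z in((-110,95,0),(90,95,0),(-110,95,62),(-110,-95,62),(90,95,62))])
E
```

```text
[[229, 128], [267, 153], [267, 167], [205, 225], [163, 190]]
[[457.0, -255.0], [444.0, -140.0], [471.0, -112.0], [659.0, -89.0], [669.0, -217.0]] [[425.0, -303.0], [411.0, -180.0], [439.0, -149.0], [642.0, -125.0], [653.0, -262.0]]
[[319, 113], [331, 169], [327, 192], [231, 198], [229, 171], [277, 116]]
[[463.0, -328.0], [443.0, -150.0], [453.0, -88.0], [630.0, -65.0], [642.0, -135.0], [556.0, -313.0]] [[456.0, -412.0], [435.0, -215.0], [446.0, -146.0], [641.0, -120.0], [654.0, -198.0], [559.0, -395.0]]
[[268.0, 170.0], [205.0, 226.0], [267.0, 153.0], [207.0, 111.0], [201.0, 210.0]]
[[328.0, 194.0], [230.0, 197.0], [331.0, 172.0], [320.0, 112.0], [228.0, 175.0]]
```

Emit:
drive_tool(
  plan=[
    [0.003,-0.008,-0.008,0,0,0,-1],
    [0.003,-0.007,-0.02,0,0,0,-1],
    [0,0,-0.026,0,0,0,-1],
    [0,0,-0.028,0,0,0,-1],
    [0,0,-0.028,0,0,0,-1],
    [0,0,-0.026,0,0,0,-1],
    [0,0,-0.018,0,0,0,-1],
    [0,0,-0.008,0,0,0,-1],
  ],
)

```text
t: 7.22
position: [553.5, -224.6, 33.6]
tool_rot: [[-0.099, 0.995, -0.006], [0.995, 0.099, 0.003], [0.004, -0.005, -1.0]]
wrist_force: [-0.3, 0.3, -1.9]
finger_gap: 31.0
grip_force: 60.9
```

Emit:
drive_tool(
  plan=[
    [0,0,-0.005,0,0,0,-1],
    [0,0,-0.004,0,0,0,-1],
    [0,0,-0.003,0,0,0,-1],
    [0,0,-0.002,0,0,0,-1],
    [0,0,-0.001,0,0,0,-1],
    [0,0,0,0,0,0,-1],
    [0,0,0,0,0,0,-1],
    [0,0,0,0,0,0,-1],
  ],
)

```text
t: 7.88
position: [555.6, -227.2, 22.7]
tool_rot: [[-0.096, 0.995, 0.001], [0.995, 0.096, -0.0], [-0.0, 0.001, -1.0]]
wrist_force: [0.6, -0.1, -1.5]
finger_gap: 30.6
grip_force: 60.9
```

Emit:
drive_tool(
  plan=[
    [0,0,-0.001,0,0,0,-1],
    [0,0,-0.001,0,0,0,-1],
    [0,0,-0.001,0,0,0,-1],
    [0,0,-0.0005,0,0,0,-1],
    [0,0,0,0,0,0,-1],
    [0,0,0,0,0,0,-1],
    [0,0,0,0,0,0,-1],
    [0,0,0,0,0,0,-1],
  ],
)

```text
t: 8.55
position: [555.4, -227.1, 18.8]
tool_rot: [[-0.096, 0.995, 0.0], [0.995, 0.096, 0.0], [-0.0, 0.0, -1.0]]
wrist_force: [0.3, 0.2, -1.5]
finger_gap: 30.6
grip_force: 60.9
```

Emit:
drive_tool(
  plan=[
    [0,0,-0.001,0,0,0,-1],
    [0,0,-0.0005,0,0,0,-1],
    [0,0,-0.0005,0,0,0,-1],
    [0,0,-0.0005,0,0,0,-1],
    [0,0,0,0,0,0,-1],
    [0,0,0,0,0,0,-1],
    [0,0,0,0,0,0,-1],
    [0,0,0,0,0,0,-1],
  ],
)

```text
t: 9.22
position: [555.3, -227.1, 16.5]
tool_rot: [[-0.096, 0.995, 0.0], [0.995, 0.096, -0.0], [-0.0, 0.0, -1.0]]
wrist_force: [-0.8, -0.1, 3.7]
finger_gap: 31.1
grip_force: 61.5
```

Emit:
drive_tool(
  plan=[
    [0,0,0,0,0,0,-0.1],
    [0,0,0,0,0,0,0.1],
    [0,0,0,0,0,0,0.4],
    [0,0,0,0,0,0,0.7],
    [0,0,0,0,0,0,1],
    [0,0,0,0,0,0,1],
    [0,0,0,0,0,0,1],
    [0,0,0,0,0,0,1],
  ],
)

```text
t: 9.88
position: [555.3, -227.1, 16.2]
tool_rot: [[-0.096, 0.995, 0.0], [0.995, 0.096, 0.0], [0.0, 0.0, -1.0]]
wrist_force: [-0.3, -0.3, -0.9]
finger_gap: 85.5
grip_force: 0.0
```

Emit:
drive_tool(
  plan=[
    [0,0,0.005,0,0,0,1],
    [0,0,0.01,0,0,0,1],
    [0,0,0.02,0,0,0,1],
    [0,0,0.03,0,0,0,1],
    [-0.005,0,0.035,0,0,0,1],
    [-0.01,0,0.035,0,0,0,1],
    [-0.01,0,0.035,0,0,0,0],
    [-0.01,0,0.03,0,0,0,-1],
  ],
)

```text
t: 10.55
position: [520.3, -227.2, 219.8]
tool_rot: [[-0.096, 0.995, 0.003], [0.995, 0.096, -0.001], [-0.001, 0.003, -1.0]]
wrist_force: [0.8, 0.2, -0.3]
finger_gap: 63.7
grip_force: 0.0
```

```bash
python3 - <<'E'
from h import *
b=snap('side','b5');c=snap('wrist','c5')
cv2.imwrite('pics/m7.png',np.hstack([cv2.resize(s['frame'],(400,300)) for s in(b,c)]))
s=sensors.sense();print(s['position'],s['tool_rot'].round(3).tolist(),s['finger_gap'],s['t'],s['joints'].round(1))
for s,n in((b,'b'),(c,'c')):
    m=cv2.inRange(cv2.cvtColor(s['frame'],cv2.COLOR_BGR2HSV),(35,100,60),(60,255,255));k,l,st,ce=cv2.connectedComponentsWithStats(m)
    print(n,[(st[i,4],ce[i].round(),onz(s,*ce[i],40).round()) for i in range(1,k) if st[i,4]>15])
E
```

```text
[ 522.10690461 -228.67466482  223.23947084] [[-0.094, 0.995, 0.011], [0.996, 0.095, -0.005], [-0.006, 0.011, -1.0]] 48.77339816900363 10.65 [ 21.5  17.2  -2.6 103.4   1.   58.7  23.9]
b [(np.int32(462), array([276., 155.]), array([ 553., -209.,   40.])), (np.int32(2335), array([131., 325.]), array([755., 180.,  40.])), (np.int32(2035), array([424., 331.]), array([313., 171.,  40.]))]
c [(np.int32(492), array([305., 166.]), array([ 552., -213.,   40.])), (np.int32(26), array([296., 208.]), array([ 547., -256.,   40.])), (np.int32(25), array([310., 208.]), array([ 562., -255.,   40.]))]
```

View pics/m7.png

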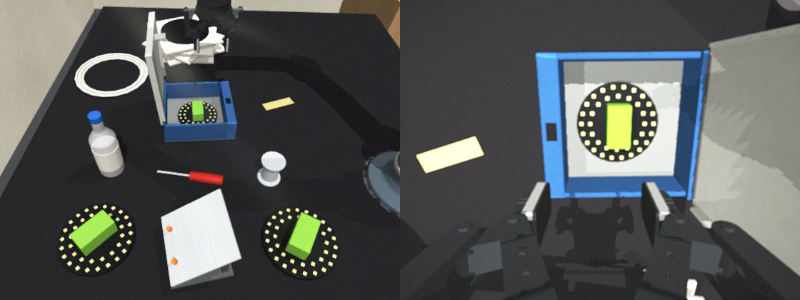

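The disc lies flat on the floor near the middle. Next I go over the lid and swing it shut from behind, computing the arc first.

Emit:
drive_tool(
  plan=[
    [-0.001,0,0.02,0,0,0,-1],
    [0,0,0.035,0,0,0,-1],
    [0,0,0.035,0,0,0,-1],
    [0.01,0.001,0.025,0,0,0,-1],
    [0.03,0.003,0,0,0,0,-1],
    [0.038,0.0035,0,0,0,0,-1],
    [0.038,0.0035,0,0,0,0,-1],
    [0.035,0.003,0,0,0,0,-1],
  ],
)

```text
t: 11.32
position: [671.9, -212.4, 331.5]
tool_rot: [[-0.096, 0.995, 0.001], [0.995, 0.096, 0.0], [0.0, 0.001, -1.0]]
wrist_force: [0.8, -1.0, 1.0]
finger_gap: 0.1
grip_force: 0.0
```

```bash
python3 - <<'E'
from h import *
s=sensors.sense();print(s['position'],s['finger_gap'],s['joints'].round(1))
c=np.array([651.6,-217.7]);y=np.deg2rad(5.3);x=np.array([np.cos(y),np.sin(y)])
prev=None
for th in np.r_[np.linspace(94.5,6,20),np.linspace(4,-3,5)]:
    t=np.deg2rad(th);r=187;p=-r*np.cos(t)+6*np.sin(t)+15;z=74+r*np.sin(t)+6*np.cos(t)
    P=np.r_[c+p*x,z];print(round(th,1),P.round(1),None if prev is None else (P-prev).round(1));prev=P
b=snap('side','b6')
E
```

```text
[ 671.85546597 -212.42337721  331.53980295] 0.06807309263009241 [16.1 26.5 -3.  75.4  1.4 78.1 18.6]
94.5 [ 687.1 -214.4  260. ] None
89.8 [ 672.  -215.8  261. ] [-15.1  -1.4   1.1]
85.2 [ 656.9 -217.2  260.8] [-15.1  -1.4  -0.2]
80.5 [ 641.8 -218.6  259.4] [-15.1  -1.4  -1.4]
75.9 [ 626.9 -220.   256.8] [-14.9  -1.4  -2.6]
71.2 [ 612.2 -221.4  253. ] [-14.7  -1.4  -3.8]
66.6 [ 597.9 -222.7  247.9] [-14.3  -1.3  -5. ]
61.9 [ 584.1 -224.   241.8] [-13.8  -1.3  -6.2]
57.2 [ 570.8 -225.2  234.5] [-13.3  -1.2  -7.3]
52.6 [ 558.1 -226.4  226.2] [-12.7  -1.2  -8.3]
47.9 [ 546.2 -227.5  216.8] [-11.9  -1.1  -9.3]
43.3 [ 535.  -228.5  206.5] [-11.2  -1.  -10.3]
38.6 [ 524.8 -229.5  195.4] [-10.3  -1.  -11.2]
33.9 [ 515.4 -230.3  183.4] [ -9.3  -0.9 -12. ]
29.3 [ 507.1 -231.1  170.7] [ -8.3  -0.8 -12.7]
24.6 [ 499.8 -231.8  157.4] [ -7.3  -0.7 -13.3]
20.0 [ 493.6 -232.4  143.5] [ -6.2  -0.6 -13.9]
15.3 [ 488.5 -232.8  129.2] [ -5.   -0.5 -14.3]
10.7 [ 484.7 -233.2  114.5] [ -3.9  -0.4 -14.7]
6.0 [ 482.  -233.4   99.5] [ -2.7  -0.2 -15. ]
4.0 [ 481.2 -233.5   93. ] [-0.8 -0.1 -6.5]
2.2 [ 480.7 -233.6   87.3] [-0.5 -0.  -5.7]
0.5 [ 480.4 -233.6   81.6] [-0.3 -0.  -5.7]
-1.2 [ 480.2 -233.6   75.9] [-0.1 -0.  -5.7]
-3.0 [ 480.3 -233.6   70.2] [ 0.   0.  -5.7]
```

Emit:
drive_tool(
  plan=[
    [0.03,0.001,0,0,0,0,-1],
    [0.015,0,-0.003,0,0,0,-1],
    [0,0,-0.02,0,0,0,-1],
    [0,0,-0.025,0,0,0,-1],
    [0,0,-0.018,0,0,0,-1],
    [0,0,-0.006,0,0,0,-1],
    [0,0,0,0,0,0,-1],
    [0,0,0,0,0,0,-1],
  ],
)

```text
t: 12.03
position: [715.5, -212.1, 259.9]
tool_rot: [[-0.096, 0.995, 0.001], [0.995, 0.096, -0.0], [-0.0, 0.001, -1.0]]
wrist_force: [0.4, 0.2, 0.7]
finger_gap: 0.2
grip_force: 0.0
```

Emit:
drive_tool(
  plan=[
    [-0.008,-0.001,0,0,0,0,-1],
    [-0.008,-0.001,0,0,0,0,-1],
    [-0.008,-0.001,0,0,0,0,-1],
    [-0.01,-0.001,0,0,0,0,-1],
    [-0.01,-0.001,0.001,0,0,0,-1],
    [-0.01,-0.001,0,0,0,0,-1],
    [-0.01,-0.001,0,0,0,0,-1],
    [-0.01,0,-0.001,0,0,0,-1],
  ],
)

```text
t: 12.7
position: [640.4, -219.7, 260.1]
tool_rot: [[-0.095, 0.995, 0.002], [0.995, 0.095, -0.001], [-0.001, 0.002, -1.0]]
wrist_force: [1.9, -1.0, 0.8]
finger_gap: -0.2
grip_force: 0.5
```

```bash
python3 - <<'E'
from h import *
b=snap('side','b7');a=snap('scene','a7')
cv2.imwrite('pics/m8.png',np.hstack([cv2.resize(s['frame'],(400,300)) for s in(b,a)]))
s=sensors.sense();print(s['position'],s['wrist_force'])
E
```

```text
[ 639.60836674 -219.81900376  260.11369659] [ 0.29305328 -0.13287065  0.19592726]
```

View pics/m8.png

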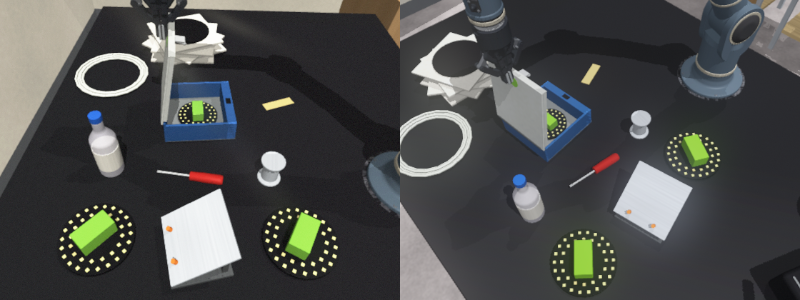

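The fingers are behind the lid near its top edge (side picture about (170,28)), and the lid has begun to lean in. Continuing along the arc.

Emit:
drive_tool(
  plan=[
    [-0.0145,-0.0013,-0.0026,0,0,0,-1],
    [-0.0147,-0.0014,-0.0038,0,0,0,-1],
    [-0.0143,-0.0013,-0.005,0,0,0,-1],
    [-0.0138,-0.0013,-0.0062,0,0,0,-1],
    [-0.0133,-0.0012,-0.0073,0,0,0,-1],
    [-0.0127,-0.0012,-0.0083,0,0,0,-1],
    [-0.0119,-0.0011,-0.0093,0,0,0,-1],
    [-0.0112,-0.001,-0.0103,0,0,0,-1],
  ],
)

```text
t: 13.47
position: [535.0, -229.2, 207.2]
tool_rot: [[-0.096, 0.995, 0.002], [0.995, 0.096, -0.001], [-0.001, 0.002, -1.0]]
wrist_force: [0.4, -0.1, 1.9]
finger_gap: 0.3
grip_force: 0.7
```

Emit:
drive_tool(
  plan=[
    [-0.0103,-0.001,-0.0112,0,0,0,-1],
    [-0.0093,-0.0009,-0.012,0,0,0,-1],
    [-0.0083,-0.0008,-0.0127,0,0,0,-1],
    [-0.0073,-0.0007,-0.0133,0,0,0,-1],
    [-0.0062,-0.0006,-0.0139,0,0,0,-1],
    [-0.005,-0.0005,-0.0143,0,0,0,-1],
    [-0.0039,-0.0004,-0.0147,0,0,0,-1],
    [-0.0027,-0.0002,-0.015,0,0,0,-1],
  ],
)

```text
t: 14.13
position: [481.8, -234.5, 99.5]
tool_rot: [[-0.095, 0.995, 0.001], [0.995, 0.095, -0.001], [-0.001, 0.001, -1.0]]
wrist_force: [-1.8, 0.5, 6.9]
finger_gap: -0.0
grip_force: 3.3
```

Emit:
drive_tool(
  plan=[
    [-0.002,0,-0.0065,0,0,0,-1],
    [0,0,-0.006,0,0,0,-1],
    [0,0,-0.006,0,0,0,-1],
    [0,0,-0.005,0,0,0,-1],
    [0,0,-0.004,0,0,0,-1],
    [0,0,-0.002,0,0,0,-1],
    [0,0,0,0,0,0,-1],
    [0,0,0,0,0,0,-1],
  ],
)

```text
t: 14.8
position: [479.9, -234.1, 70.0]
tool_rot: [[-0.096, 0.995, -0.0], [0.995, 0.096, -0.0], [-0.0, -0.0, -1.0]]
wrist_force: [-1.8, -0.6, 2.6]
finger_gap: -0.3
grip_force: 1.4
```

Emit:
drive_tool(
  plan=[
    [0,0,0.005,0,0,0,-1],
    [0,0,0.015,0,0,0,-1],
    [0,0,0.025,0,0,0,-1],
    [0,0,0,0,0,0,-1],
    [0,0,0,0,0,0,-1],
    [0,0,0,0,0,0,-1],
    [0,0,0,0,0,0,-1],
    [0,0,0,0,0,0,-1],
  ],
)

```text
t: 15.47
position: [479.3, -233.6, 114.0]
tool_rot: [[-0.096, 0.995, -0.002], [0.995, 0.096, 0.001], [0.001, -0.001, -1.0]]
wrist_force: [-0.3, -0.5, -0.4]
finger_gap: -0.1
grip_force: 0.0
```

No force on the tool with the hand lifted; moving well clear and checking.

Emit:
drive_tool(
  plan=[
    [0,0,0.03,0,0,0,-1],
    [0,0,0.035,0,0,0,-1],
    [0,0.01,0.035,0,0,0,-1],
    [0,0.04,0,0,0,0,-1],
    [0,0.04,0,0,0,0,-1],
    [0,0.04,0,0,0,0,-1],
    [0,0.04,0,0,0,0,-1],
    [0,0.02,0,0,0,0,-1],
  ],
)

```text
t: 16.13
position: [479.2, -38.6, 214.4]
tool_rot: [[-0.102, 0.995, -0.001], [0.995, 0.102, 0.002], [0.002, -0.001, -1.0]]
wrist_force: [0.1, 0.4, -0.5]
finger_gap: -0.1
grip_force: 0.0
```

Emit:
drive_tool(
  plan=[
    [0,0,0,0,0,0,-1],
    [0,0,0,0,0,0,-1],
    [0,0,0,0,0,0,-1],
    [0,0,0,0,0,0,-1],
    [0,0,0,0,0,0,-1],
    [0,0,0,0,0,0,-1],
    [0,0,0,0,0,0,-1],
    [0,0,0,0,0,0,-1],
  ],
)

```text
t: 16.8
position: [479.9, -44.4, 214.8]
tool_rot: [[-0.095, 0.995, -0.0], [0.995, 0.095, 0.0], [0.0, -0.0, -1.0]]
wrist_force: [-0.5, -0.7, -0.2]
finger_gap: -0.0
grip_force: 0.0
```

```bash
python3 - <<'E'
from h import *
b=snap('side','b8');a=snap('scene','a8')
cv2.imwrite('pics/m9.png',np.hstack([cv2.resize(s['frame'],(400,300)) for s in(b,a)]))
p=[]
for s in(a,b):
    m=cv2.inRange(cv2.cvtColor(s['frame'],cv2.COLOR_BGR2HSV),(35,100,60),(60,255,255));k,l,st,ce=cv2.connectedComponentsWithStats(m)
    p.append([(int(st[i,4]),ce[i].round(1).tolist()) for i in range(1,k) if st[i,4]>15])
print(p)
E
```

```text
[[(80, [229.5, 130.7]), (1197, [412.7, 210.4]), (1498, [256.2, 362.7])], [(2330, [131.2, 325.0]), (2034, [424.3, 330.5])]]
```

View pics/m9.png

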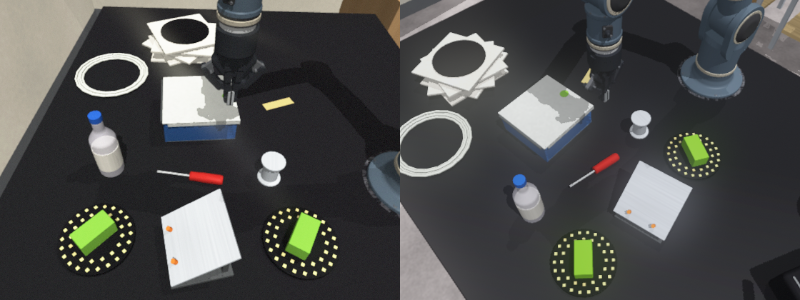

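The lid has stayed level and shut on its own for 2 s, and the spot in the scene view (229,131) is back where it was at the start. The bystanders have not moved.

```bash
python3 -c "
from h import *
print(ticket.close_job())"
```

```text
the job is handed in; nothing more can be done
None
```

The smallest LED disc lies flat on the case floor, block up and let go, the lid is latched shut, the bystanders look unmoved in the last pictures, and the job was handed in at about 17 s; no verdict came back.

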